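# Send a plaster mould into the mould dryer through its sprung flap

### The job

Stand the oblong plaster mould flat on the mould dryer's loading sill, end-on to the sprung flap, then use the wooden pusher to slide it in through the flap until you feel it come up firmly against the back stop; plaster chips, so go gently and never force it. Draw the pusher out again so that the flap swings fully shut behind the mould, and lay the pusher down flat on the bench clear of the dryer. Leave everything else on the bench where it is.

Things in the scene. Friction and masses are not known exactly. Their poses are not given: they have to be found in the camera images.
- dryer: Bench mould dryer, fixed: grey sheet-metal tunnel 170 wide, 300 deep, 165 high, roof of steel wires, blue blower box behind (420 deep in all). Origin on the bench straight below the front sheet, on the lane's centre line; x points level inward (the way moulds go in), y to the left seen from the front looking in, z up. Its floor sheet is 12 thick; friction is about 0.6.
- sill (a point): Centre of the top of the loading sill, the smooth tongue (100 wide, 125 long) that sticks out in front of the opening, level with the lane floor, 12 above the bench; 62.5 outward of the dryer's origin. Same axes as the dryer. Two lead-in rails on it, 8 high, flare from 68 apart at the opening to 90 apart 54 outward of it.
- opening (a point): Middle of the foot of the opening in the front sheet, at lane floor height (12 above the bench). Same axes as the dryer. The opening is 76 wide and 86 high; behind it two guides 20 high make a straight lane 69 wide, 240 deep. The front sheet is 4 thick, 162 high and 168 wide: keep the gripper in front of it.
- flap (a joint): Aluminium flap with a slippery black edge, 68 wide, 78 long, hinged along its top 6 behind the front sheet, sprung shut and damped (0.12 N m, 0.10 N m/rad more: the mould needs 3 to 8 N to open it). 0 = shut, 5 above the floor; grows in rad to 1.45 as its lower edge swings inward. It rides on what passes under it, drops off the mould's tail when that is about 80 inside, then rides on the pusher.
- flap_hinge (a point): Centre of the flap's hinge rod, 95 above the bench, 83 above the lane floor, 6 inward of the dryer's origin.
- back_stop: Back stop inside the dryer: a clamp track fixed on the lane floor (origin at its middle, 265 inward of the dryer's origin, same axes) that carries a rigid steel plate across the lane, 64 wide, 38 high. The plate is clamped at another depth each day, its face 205 to 225 inward of the dryer's origin, and that is not measured: find it by feel. Sliding the mould takes up to 5 N.
- mould: The oblong plaster mould: off-white two-part block 110 long (x), 60 wide (y), 48 high (z), a seam along its length, a dark round pour hole in the top and two black bands round it, 0.3 to 0.5 kg. Origin at the centre of its underside, z up. Either end may lead. It is home when its leading end bears on the back stop's plate.
- pusher: Wooden T-shaped pusher 270 long, bar 30 high, 0.16 kg, lying on the bench. Origin under the middle of the flat front face of its crosshead (60 wide, 24 thick, 26 high); x points forward, out of that face; the bar runs back along -x: 20 wide from x = -24 to -140, then the handle, 26 wide, to x = -270. Balances at about x = -160.
- pusher_grip (a point): Good place to hold the pusher from above, across its 26 wide handle: 190 behind the crosshead's front face, 15 above its underside.
- round_mould: Bystander: round plaster mould, 82 across, 46 high; origin under its centre.
- glaze_jar: Bystander: glass jar with a green lid, 58 across, 75 high; origin under its centre.
- glaze_bottle: Bystander: white plastic bottle, 48 across, 120 high; origin under its centre.
- thrown_pot: Bystander: small red-brown clay pot, 96 across, 84 high; origin under its centre.
- turning_tool: Bystander: slim wooden tool with a steel hook, 150 long, lying down, 12 high; origin under the middle of its handle.
Not all that is in view belongs to the job. Leave any blue or purple look-alike of the mould alone.

How it is judged (in metres and radians):
On the way, in this order (a step that is already met when the one before it is completed fails the run):
1. The oblong mould stands base down on the loading sill, end-on to the flap (within 0.1 rad) and on the lane's centre line within 10 mm (angle between mould's own z axis and vertical below 0.08 rad and angle between the x axis of mould and the x axis of dryer, either way round below 0.1 rad and x of mould in the frame of dryer between -0.13 and 0 m and y of mould in the frame of dryer between -0.01 and 0.01 m and z of mould in the frame of dryer between 0.009 and 0.017 m), for 0.2 s.
2. The pusher presses the mould against the back stop with 3 N or more (contact force between mould and back_stop above 3 N and contact force between pusher and mould above 2 N), for 0.1 s.
At the end, for the whole second after the job is handed in: The mould stands base down at the back stop (its centre 147 mm or more inward of the dryer's origin), straight within 0.1 rad and centred within 8 mm; the flap is shut (below 0.05 rad); the pusher lies flat on the bench, touching no part of the dryer; mould and pusher at rest (angle between mould's own z axis and vertical below 0.08 rad and angle between the x axis of mould and the x axis of dryer, either way round below 0.1 rad and x of mould in the frame of dryer above 0.147 m and y of mould in the frame of dryer between -0.008 and 0.008 m and z of mould in the frame of dryer below 0.016 m and value of joint flap below 0.05 rad and linear speed of each of mould, pusher below 0.02 m/s and height (world z) of pusher below 0.006 m and angle between pusher's own z axis and vertical below 0.06 rad and contact force between pusher and dryer below 0.1 N).
It fails at once if The mould is knocked against the dryer with more than 40 N, or pressed on its back stop with more than 25 N (contact force between mould and dryer above 40 N or contact force between mould and back_stop above 25 N).
It fails at once if The pusher presses on the mould or the dryer with more than 25 N (contact force between pusher and mould above 25 N or contact force between pusher and dryer above 25 N).
It fails at once if The robot itself pushes the dryer with more than 15 N (contact force between any of the arm, the fingers and dryer above 15 N).
It fails at once if A bystander is moved more than 20 mm (distance of any of round_mould, glaze_jar, glaze_bottle, thrown_pot, turning_tool from where it was at the start of the episode above 0.02 m).
It also fails if it takes over 67 s, if anything falls off the work surface, if the arm or the gripper's body presses on something with over 40 N, if the wrist force passes 120 N, or if a joint passes its speed limit or range.

### The arm

A 6-joint arm with a two-finger parallel gripper is mounted at the origin on the work surface. World frame = base frame: x ahead of the robot, y to its left, z up, the work surface at z = 0. Lengths are in m, angles in degrees, forces in N, time in s.
With the tool pointing down it reaches from about 0.3 to 0.85 m from the base axis. Payload 4.2 kg.
Tool frame: the origin (TCP) lies where the fingers leave the gripper's body, on its centre line; the fingertips stand 78 mm ahead of it and the grasp point (between the pads) lies 60 mm ahead of it (r.nose_length is the distance from the TCP to the fingertips, in m); z points along the fingers, y is the line along which they close (so a half turn about z gives the same grasp; the last joint's range is limited). The gripper opens to 91 mm and grips with 3 to 60 N. Pads are 32 mm wide; open, the fingers measure 118 mm over their backs; the gripper's body (76 mm by 178 mm) begins 60 mm behind the grasp point.
Start: joints at [-77.235, 18.312, 89.639, -0, 72.044, -1.146], TCP at [0.138, -0.558, 0.292] pointing down, gripper open.
Joint ranges: [-177.97, 177.97], [-48.28, 115.42], [12.27, 149.76], [-77.06, 257.06], [2.81, 150.46], [-146.56, 146.56]. Speed limits (degrees/s): [147.25, 147.25, 180, 180, 180, 180].

### API

Orientations are given as a 3x3 rotation matrix whose columns are the frame's x, y, z axes.
In Python, from workcell import readout, viewer, order, r gives the robot as it stands.
- The arm moves only by the shell command python3 -m pendant 'ROWS' [FORCE]. ROWS is JSON, one flat list of numbers, 7 for each row, row after row: the shift along the world's x, y, z in cm, then the turn, a rotation vector about the world's x, y, z in degrees, then the opening, from 0 (shut) to 1 (fully open). In form: [dx, dy, dz, ax, ay, az, fingers, dx, dy, dz, ax, ay, az, fingers, ...]. A call has exactly 8 rows; each row is the pose to reach, as a shift and turn from the pose commanded when the call began; what a row does not reach only later rows make up. A row lasts 1/10 s, in which the tool goes at most 50 mm and 8.59 degrees, less where a joint would pass 70% of its speed; a pose out of reach is approached as far as the arm can. A call with a gripper value outside its range is refused whole. The fingers move at their own pace and stop on an object; FORCE is the grip in N (left out, the last holds). Time passes only in rows, so rows that repeat a pose let the fingers close, or fill a call up. It gives the time, the measured TCP pose, the force, the opening and the grip force at its end, in the units of the state.
- readout.get_obs(): the state, without advancing time (a new reading comes with each control period).
- viewer.get_image(name): name is "side" or "top"; returns a dict with "frame" (480x640x3 uint8, blue, green, red), "camera_matrix" (3x3 intrinsics, pixels), "dist_coeffs" ([k1, k2, p1, p2, k3] as OpenCV has them; the pictures are not rectified), "rvec" (rotation vector, rad) and "tvec" (3), from world to camera coordinates, as OpenCV has them. Camera axes: x right, y down, z forward; pixel columns grow to the right and rows downward; lengths in m; the calibration is good to about 2 mm. A picture is of the moment at which its call begins. There is no depth.
- order.sign_off(): hands the job in; it is judged then, once.
The state is a dict: "t": time; "qpos": joint angles; "joint_vel": joint speeds; "effort": joint torques, N m; "eef_pos": TCP position; "tool_rot": TCP orientation; "wrist_force": force on the tool from outside, world axes, zero at the start; "torque": the same for the moment, N m; "finger_gap": opening from 0.0 (shut) to 1.0 (fully open); "finger_force": force on a finger pad.
Only numpy, scipy, OpenCV 4.12 (cv2) and the standard library are available. Lean on these libraries where they do the work, as an engineer would, in place of code of your own. Each camera call takes 0.05 s, during which the arm holds its last target. There are 200 camera calls.

## Working session

There is one attempt and no reset: what is moved stays moved. The work goes in short steps, Python scripts to look and compute and a shell command to move; the robot and the scene stay as the last step left them, time stands still between calls to the robot, and variables do not carry over. Pictures are saved under pics/ and viewed, at most 10 in all, crops included, and the job is handed in when it is done.

```bash
mkdir -p pics; ls; python3 - <<'E'
from workcell import readout, viewer, order, r
import cv2
for n in("side","top"):
    d=viewer.get_image(n); cv2.imwrite(f"pics/{n}0.png",d["frame"]); print(n,d["camera_matrix"],d["dist_coeffs"],d["rvec"],d["tvec"])
o=readout.get_obs();print(o)
E
```

```text
pics
side [[517.27719631   0.         314.15944035]
 [  0.         517.27719631 245.60033021]
 [  0.           0.           1.        ]] [0.02221043 0.         0.         0.         0.        ] [ 1.00532411 -2.34249803  1.18398308] [0.39040164 0.31690287 0.77488043]
top [[541.64417574   0.         326.47961283]
 [  0.         541.64417574 236.2225554 ]
 [  0.           0.           1.        ]] [0.03985809 0.         0.         0.         0.        ] [ 2.22201627 -2.16187479  0.05455498] [-0.00565796  0.53280583  1.37813796]
{'t': 0.1, 'qpos': array([-7.72358878e+01,  1.83499338e+01,  8.96992538e+01, -1.69085299e-03,
        7.20436684e+01, -1.14661321e+00]), 'joint_vel': array([-0.01588422, -0.09758908, -0.17790609, -0.09623415, -0.04945963,
       -0.01949961]), 'effort': array([ 1.26889149e-04, -4.13333094e+01, -2.32508934e+01,  7.29175843e-02,
        4.21757600e-02, -6.47381898e-05]), 'eef_pos': array([ 0.13815187, -0.55782736,  0.29148574]), 'tool_rot': array([[ 9.70669303e-01,  2.40418291e-01, -3.85440576e-04],
       [ 2.40418600e-01, -9.70668027e-01,  1.57438989e-03],
       [ 4.37728332e-06, -1.62087902e-03, -9.99998686e-01]]), 'wrist_force': array([0.61967426, 0.76772768, 0.82520103]), 'torque': array([-0.03098737, -0.02488883,  0.01712526]), 'finger_force': 0.0, 'finger_gap': 1.0020638819494896}
```

View pics/top0.png

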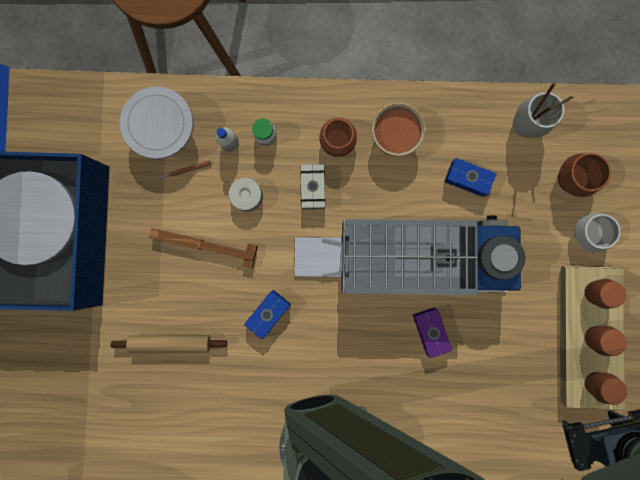

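View pics/side0.png

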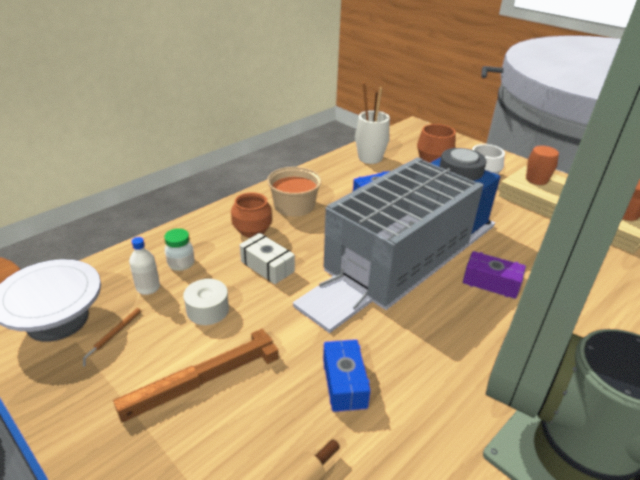

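The top view has image up = +x and image left = +y. The mould is at about (312,187), the pusher runs from (152,234) to (255,257), and the sill is at (318,257) with the dryer to its right. The side view shows the same things, with the flap shut. I'll zoom in to get exact pixels.

```bash
python3 - <<'E'
import cv2
t=cv2.imread("pics/top0.png")[155:305,145:355]; s=cv2.imread("pics/side0.png")[220:425,110:385]
def z(im,f,x0,y0,n):
    im=cv2.resize(im,None,fx=f,fy=f,interpolation=cv2.INTER_CUBIC)
    for k in range(0,im.shape[1]//f,20): cv2.putText(im,str(x0+k),(k*f,9),0,.35,(0,0,255)); cv2.line(im,(k*f,10),(k*f,16),(0,0,255))
    for k in range(0,im.shape[0]//f,20): cv2.putText(im,str(y0+k),(0,k*f+4),0,.35,(0,0,255)); cv2.line(im,(24,k*f),(30,k*f),(0,0,255))
    cv2.imwrite(n,im[:600,:800])
z(t[:, :200],4,145,155,"pics/tz.png"); z(s[:200,:266],3,110,220,"pics/sz.png")
E
```

```text
(no output)
```

View pics/tz.png

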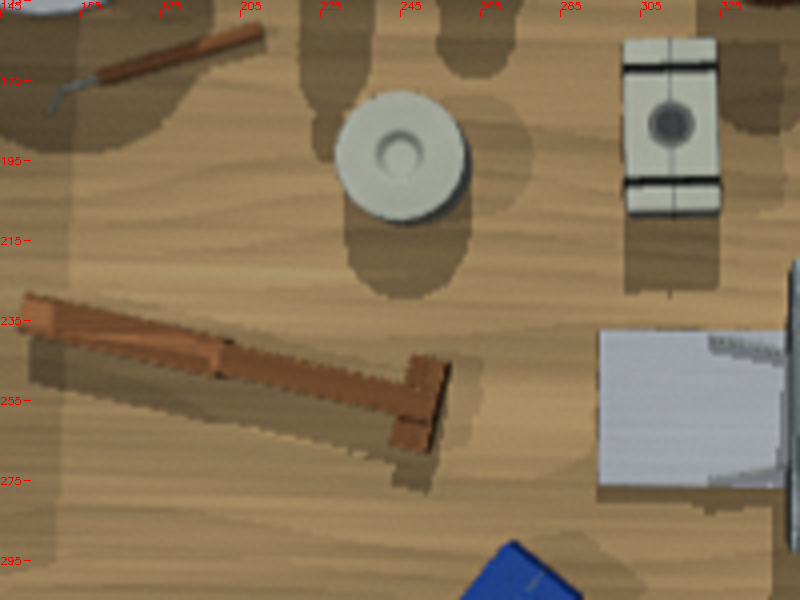

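View pics/sz.png

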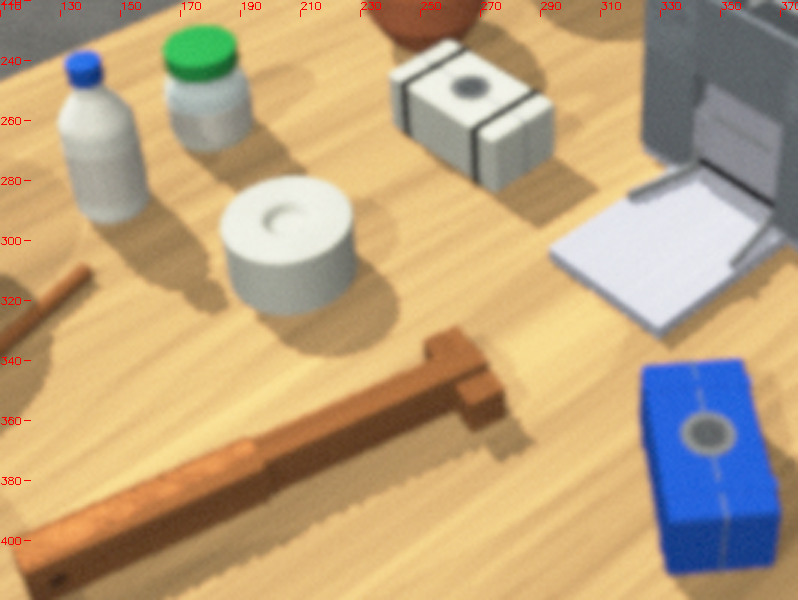

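The top zoom shows the mould hole at crop (671,124), the sill's outer corners at (599,330) and (599,486), the pusher's front face from (444,363) to (429,450), and its handle end at (23,313). In the side zoom the hole is at (470,87) and the sill corners are at (551,250) and (659,330). Next I'll triangulate these.

```bash
cat > m.py <<'E'
import numpy as np,cv2
from workcell import viewer
C={}
def cam(n):
    if n not in C: C[n]=viewer.get_image(n)
    d=C[n]; return d
def ray(n,p):
    d=cam(n);R=cv2.Rodrigues(np.array(d["rvec"],float))[0]
    u=cv2.undistortPoints(np.array([[p]],float),d["camera_matrix"],d["dist_coeffs"])[0,0]
    return -R.T@np.array(d["tvec"]).ravel(), R.T@np.array([*u,1])
def atz(n,p,z): c,v=ray(n,p); return c+v*(z-c[2])/v[2]
def tri(pt,ps):
    c,v=ray("top",pt);e,w=ray("side",ps)
    s=np.linalg.lstsq(np.c_[v,-w],e-c,rcond=None)[0]
    a,b=c+v*s[0],e+w*s[1]; return (a+b)/2*1000,np.linalg.norm(a-b)*1000
E
python3 - <<'E'
from m import *
np.set_printoptions(precision=1,suppress=True)
T=lambda x,y:(145+x/4-.37,155+y/4-.37); S=lambda x,y:(110+x/3-.33,220+y/3-.33)
for n,a,b in [("hole",(671,124),(470,87)),("sillA",(599,330),(551,250)),("sillB",(599,486),(659,330)),("step",(233,341),(257,440)),("mBR",(719,207),(553,97)),("mTL",(624,38),(391,72)),("mTR",(716,38),(452,40)),("xheadfrontB",(428,450),(502,375))]: print(n,*tri(T(*a),S(*b)))
print("mould corners z48",*[atz("top",T(*p),.048)*1000 for p in[(623,38),(717,38),(720,207),(626,207)]])
print("pusher z26 front",*[atz("top",T(*p),.026)*1000 for p in[(446,363),(430,450)]])
print("pusher z30 handle end",*[atz("top",T(*p),.03)*1000 for p in[(25,293),(20,332)]])
print("sill z12",*[atz("top",T(*p),.012)*1000 for p in[(599,330),(599,486),(785,331),(785,487)]])
print("roof corners z165",*[atz("top",p,.165)*1000 for p in[(343,220),(478,220),(343,292),(478,292)]])
E
```

```text
hole [657.5  47.7  48.1] 0.3227911822787706
sillA [527.5  90.8   9.4] 2.486826843832622
sillB [428.3  88.8   8.8] 0.5696383296788473
step [514.1 323.5  23. ] 0.7742644020762564
mBR [605.5  16.1  52.3] 0.030542570595221117
mTL [710.5  78.   47.5] 2.959996133714917
mTR [712.4  20.2  46.5] 2.3213183716597605
xheadfrontB [449.3 196.9  32.4] 2.624251902316427
mould corners z48 [711.4  79.7  48. ] [713.   20.4  48. ] [606.   15.5  48. ] [604.4  74.6  48. ]
pusher z26 front [503.9 187.3  26. ] [448.4 195.5  26. ]
pusher z30 handle end [540.9 454.7  30. ] [516.1 456.7  30. ]
sill z12 [528.3  91.5  12. ] [428.2  88.4  12. ] [530.9 -28.2  12. ] [430.8 -30.8  12. ]
roof corners z165 [563.  -28.6 165. ] [ 571.3 -337.1  165. ] [398.5 -32.9 165. ] [ 407.3 -339.   165. ]
```

Measurements agree with the given sizes: the hole is at z = 48 mm, the sill is 100 wide, and the mould is at (658,47.6) with yaw 2.65°. The lane axis is (0.027,-0.9996), through (478.3,90). Now I'll move over the mould.

```bash
python3 -m pendant '[3,3.5,2,0,0,-1,1, 6.5,7.6,4,0,0,-2,1, 9.8,11.4,4,0,0,-3,1, 13,15.2,4,0,0,-4,1, 16.3,19,4,0,0,-5,1, 19.5,22.8,4,0,0,-6,1, 22.8,26.5,4,0,0,-6,1, 26,30.3,4,0,0,-6,1]' 30; python3 -m pendant '[3.2,3.8,0,0,0,-1,1, 6.5,7.6,0,0,0,-2,1, 9.8,11.4,0,0,0,-3,1, 13,15.2,0,0,0,-4,1, 16.3,19,-2,0,0,-5.25,1, 19.5,22.8,-4,0,0,-5.25,1, 22.8,26.5,-6,0,0,-5.25,1, 26,30.3,-8,0,0,-5.25,1]'; python3 -c "
from workcell import readout;o=readout.get_obs();print(o['eef_pos'],o['tool_rot'],o['wrist_force'])"
```

```text
t: 1.0
eef_pos: [0.3949, -0.2584, 0.3324]
tool_rot: [[0.991, 0.137, 0.0], [0.137, -0.991, -0.0], [0.0, 0.0, -1.0]]
wrist_force: [1.4, -0.8, 0.0]
finger_gap: 1.002
finger_force: 0.0
t: 1.8
eef_pos: [0.6459, 0.0338, 0.2569]
tool_rot: [[0.999, 0.047, -0.0], [0.047, -0.999, -0.0], [-0.0, 0.0, -1.0]]
wrist_force: [1.2, -0.4, 1.0]
finger_gap: 1.001
finger_force: 0.0
[0.64593501 0.03383602 0.25690421] [[ 9.98909037e-01  4.66979668e-02 -1.90833756e-04]
 [ 4.66979005e-02 -9.98909001e-01 -3.38085725e-04]
 [-2.06413472e-04  3.28805350e-04 -9.99999925e-01]] [ 1.1635266  -0.39569154  0.95409938]
```

```bash
python3 -m pendant '[0,0,-4,0,0,0,1, 0,0,-8,0,0,0,1, 0,0,-11,0,0,0,1, 0,0,-13.5,0,0,0,1, 0,0,-15,0,0,0,1, 0,0,-16.1,0,0,0,1, 0,0,-16.1,0,0,0,1, 0,0,-16.1,0,0,0,1]' ; python3 -m pendant '[0,0,0,0,0,0,0.6, 0,0,0,0,0,0,0.6, 0,0,0,0,0,0,0.4, 0,0,0,0,0,0,0.4, 0,0,0,0,0,0,0.4, 0,0,0,0,0,0,0.4, 0,0,0,0,0,0,0.4, 0,0,0,0,0,0,0.4]' 25
```

```text
t: 2.6
eef_pos: [0.6448, 0.0323, 0.0969]
tool_rot: [[0.999, 0.047, -0.001], [0.047, -0.999, -0.0], [-0.001, 0.0, -1.0]]
wrist_force: [-1.2, 1.7, -1.3]
finger_gap: 0.998
finger_force: 0.8
t: 3.4
eef_pos: [0.6454, 0.0325, 0.0977]
tool_rot: [[0.999, 0.046, 0.001], [0.046, -0.999, 0.001], [0.001, -0.0, -1.0]]
wrist_force: [-0.0, 4.4, 5.9]
finger_gap: 0.655
finger_force: 25.0
```

The last row's shortfall wasn't made up, so the grip is 12 mm off-centre along the mould. The gap of 59.6 mm matches the mould's 60 mm width, so the grip is sound. Now I'll lift, turn by +88.9° and carry it.

```bash
python3 -m pendant '[0,0,3,0,0,0,0.4, 0,0.5,6,0,0,8,0.4, 0,1,9,0,0,16,0.4, 0,1.5,11,0,0,24,0.4, 0,2,12,0,0,32,0.4, 0,2.5,12,0,0,40,0.4, -1,3,12,0,0,48,0.4, -3,3,12,0,0,56,0.4]' ; python3 -m pendant '[-1.5,0,0,0,0,8,0.4, -3,0,0,0,0,16,0.4, -5,0,0,0,0,24,0.4, -7,0,0,0,0,31,0.4, -9,0,0,0,0,32.9,0.4, -11,0,0,0,0,32.9,0.4, -12.5,0,0,0,0,32.9,0.4, -12.5,0,0,0,0,32.9,0.4]'; python3 - <<'E'
from m import *
cv2.imwrite("pics/top1.png",cam("top")["frame"]);
E
```

```text
t: 4.2
eef_pos: [0.6149, 0.0616, 0.2151]
tool_rot: [[0.515, 0.857, -0.002], [0.857, -0.515, -0.002], [-0.003, -0.0, -1.0]]
wrist_force: [-0.7, 0.2, -3.6]
finger_gap: 0.658
finger_force: 25.0
t: 5.0
eef_pos: [0.4872, 0.0612, 0.2157]
tool_rot: [[-0.028, 1.0, -0.005], [1.0, 0.028, -0.002], [-0.002, -0.005, -1.0]]
wrist_force: [0.5, 0.1, -3.4]
finger_gap: 0.654
finger_force: 25.0
```

View pics/top1.png

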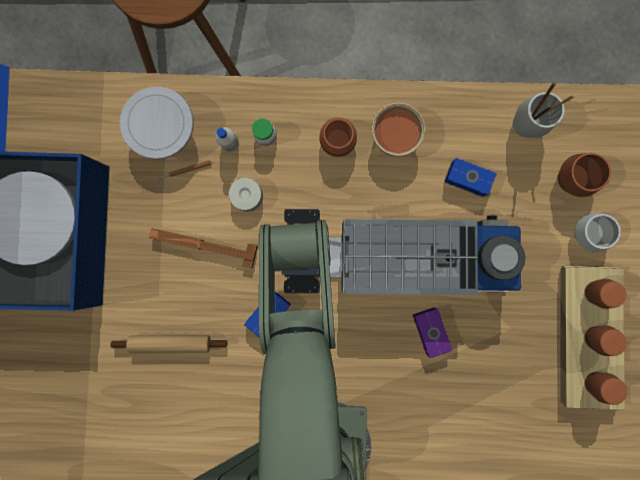

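The gripper sits over the sill with the mould aligned, and the bystanders haven't moved. Lowering.

```bash
python3 -m pendant '[-0.4,-1.7,0,0,0,0,0.4, -0.7,-3.4,-1,0,0,0,0.4, -0.7,-3.4,-4,0,0,0,0.4, -0.7,-3.4,-6.5,0,0,0,0.4, -0.7,-3.4,-8,0,0,0,0.4, -0.7,-3.4,-9,0,0,0,0.4, -0.7,-3.4,-9.5,0,0,0,0.4, -0.7,-3.4,-9.5,0,0,0,0.4]'; python3 - <<'E'
from m import *
im=cam("side")["frame"][190:350,230:430]; cv2.imwrite("pics/s2.png",cv2.resize(im,None,fx=3.7,fy=3.7,interpolation=cv2.INTER_CUBIC))
E
```

```text
t: 5.85
eef_pos: [0.4834, 0.0281, 0.1215]
tool_rot: [[-0.027, 1.0, -0.0], [1.0, 0.027, -0.0], [-0.0, -0.0, -1.0]]
wrist_force: [0.4, -0.3, -4.5]
finger_gap: 0.654
finger_force: 25.0
```

View pics/s2.png

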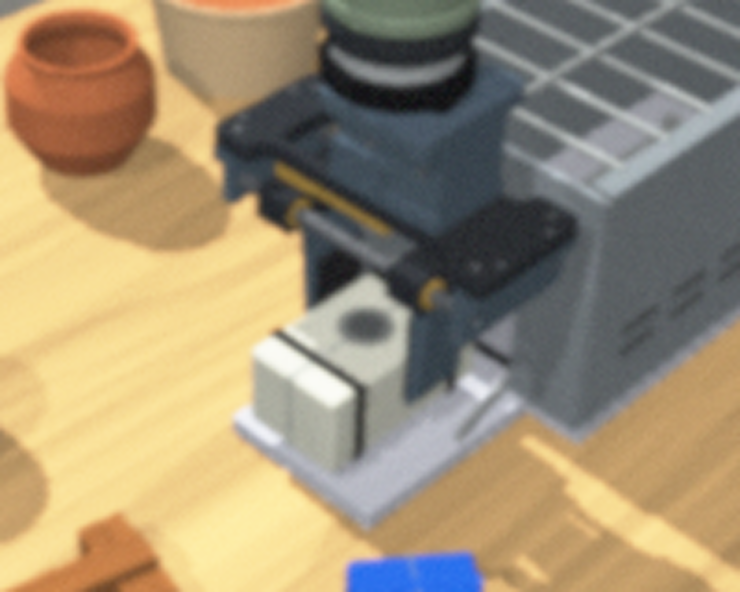

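Side view: the mould is level just above the sill, end-on, with its hole at crop (366,325). I'll correct about 3 mm laterally, lower it, then check the hole position by ray.

```bash
python3 - <<'E'
from m import *
print(atz("side",(230+366/3.7-.36,190+325/3.7-.36),.048+.1215-.0975))
E
python3 -m pendant '[-0.1,0,0,0,0,0,0.4, -0.2,0,-0.2,0,0,0,0.4, -0.3,0,-0.4,0,0,0,0.4, -0.35,0,-0.6,0,0,0,0.4, -0.35,0,-0.8,0,0,0,0.4, -0.35,0,-1,0,0,0,0.4, -0.35,0,-1.05,0,0,0,0.4, -0.35,0,-1.05,0,0,0,0.4]'
```

```text
[0.48378518 0.03843509 0.072     ]
t: 6.75
eef_pos: [0.4795, 0.0282, 0.1113]
tool_rot: [[-0.027, 1.0, -0.0], [1.0, 0.027, -0.0], [-0.0, -0.0, -1.0]]
wrist_force: [0.1, -0.3, -4.2]
finger_gap: 0.658
finger_force: 25.0
```

```bash
python3 -m pendant '[0,0,-0.05,0,0,0,0.4, 0,0,-0.1,0,0,0,0.4, 0,0,-0.13,0,0,0,0.4, 0,0,-0.16,0,0,0,0.4, 0,0,-0.19,0,0,0,0.4, 0,0,-0.21,0,0,0,0.4, 0,0,-0.21,0,0,0,0.4, 0,0,-0.21,0,0,0,0.4]'
```

```text
t: 7.55
eef_pos: [0.4795, 0.0282, 0.1097]
tool_rot: [[-0.027, 1.0, 0.0], [1.0, 0.027, -0.0], [-0.0, 0.0, -1.0]]
wrist_force: [-0.8, -1.1, 3.3]
finger_gap: 0.656
finger_force: 25.0
```

```bash
python3 -m pendant '[0,0,0,0,0,0,0.8, 0,0,0,0,0,0,1, 0,0,0,0,0,0,1, 0,0,0,0,0,0,1, 0,0,3,0,0,0,1, 0,0,7,0,0,0,1, 0,1,11,0,0,0,1, 0,4,13,0,0,0,1]'; python3 -m pendant '[0.4,4,0,0,0,-2,1, 0.8,8,0,0,0,-4,1, 1.2,12,0,0,0,-6,1, 1.6,16,0,0,0,-8,1, 2,20,0,0,0,-10,1, 2.5,24,0,0,0,-12,1, 3,28,0,0,0,-12.75,1, 3,28,0,0,0,-12.75,1]'; python3 - <<'E'
from m import *
a=cam("top")["frame"][150:310,190:350]; b=cam("side")["frame"][220:380,220:380]
cv2.imwrite("pics/c3.png",cv2.resize(np.hstack([a,b]),None,fx=2.5,fy=2.5,interpolation=cv2.INTER_CUBIC))
E
```

```text
t: 8.35
eef_pos: [0.4808, 0.0675, 0.2427]
tool_rot: [[-0.024, 1.0, 0.006], [1.0, 0.024, -0.0], [-0.0, 0.006, -1.0]]
wrist_force: [0.5, 0.0, 0.3]
finger_gap: 1.0
finger_force: 0.0
t: 9.15
eef_pos: [0.5097, 0.3527, 0.2386]
tool_rot: [[0.19, 0.982, 0.001], [0.982, -0.19, 0.002], [0.003, 0.0, -1.0]]
wrist_force: [0.6, -0.6, 0.7]
finger_gap: 0.999
finger_force: 0.0
```

View pics/c3.png

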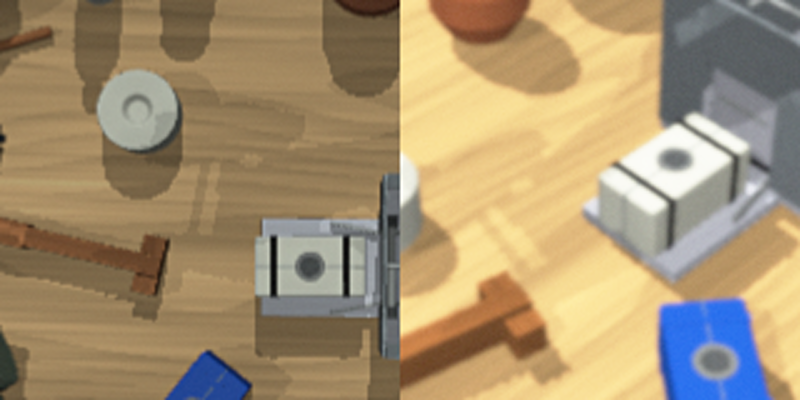

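The mould stands flat on the sill, end-on, with its hole at top crop (310,266). I'll check that position and go down onto the pusher handle.

```bash
python3 - <<'E'
from m import *
for n,p in(("hole",(310,266)),("L",(257,266)),("R",(365,266))):
    q=atz("top",(190+p[0]/2.5-.3,150+p[1]/2.5-.3),.06)[:2]*1000
    d=np.array([.027,-.9996]); v=q-[481.6,-35]; print(n,q,"dryer",v@d,v@[-d[1],d[0]])
E
python3 -m pendant '[0.3,2.5,-2,0,0,0,1, 0.3,2.5,-5,0,0,0,1, 0.3,2.5,-8,0,0,0,1, 0.3,2.5,-11,0,0,0,1, 0.3,2.5,-13,0,0,0,1, 0.3,2.5,-14.5,0,0,0,1, 0.3,2.5,-15.4,0,0,0,1, 0.3,2.5,-15.4,0,0,0,1]'
```

```text
hole [480.05662118  39.08240474] dryer -74.09444301006364 0.45746345775224795
L [478.61837085  91.6713555 ] dryer -126.70119094448448 0.43969010455500585
R [481.55543558 -15.48836246] dryer -19.505036126684374 0.4822676158873546
t: 10.1
eef_pos: [0.5121, 0.3717, 0.0844]
tool_rot: [[0.195, 0.981, -0.002], [0.981, -0.195, -0.002], [-0.002, -0.002, -1.0]]
wrist_force: [-0.6, -0.3, -0.1]
finger_gap: 1.003
finger_force: 0.0
```

```bash
python3 -m pendant '[0,0,-0.2,0,0,0,0.6, 0,0,-0.2,0,0,0,0.4, 0,0,-0.2,0,0,0,0.2, 0,0,-0.2,0,0,0,0.1, 0,0,-0.2,0,0,0,0.1, 0,0,-0.2,0,0,0,0.1, 0,0,-0.2,0,0,0,0.1, 0,0,-0.2,0,0,0,0.1]' 35; python3 -c "
from workcell import readout;o=readout.get_obs();print(o['eef_pos'],o['tool_rot'],o['wrist_force'],o['torque'])"
```

```text
t: 10.9
eef_pos: [0.5124, 0.3732, 0.0833]
tool_rot: [[0.194, 0.981, 0.0], [0.981, -0.194, -0.0], [-0.0, 0.0, -1.0]]
wrist_force: [-0.4, -0.3, -0.2]
finger_gap: 0.329
finger_force: 0.0
[0.51244251 0.3732273  0.08327016] [[ 1.93987059e-01  9.81004086e-01  6.76571318e-05]
 [ 9.81004088e-01 -1.93987056e-01 -4.56358394e-05]
 [-3.16443371e-05  7.52246851e-05 -9.99999997e-01]] [-0.42070794 -0.25113508 -0.16039321] [ 0.00236526 -0.102343    0.03523309]
```

```bash
python3 -m pendant '[0,0,0,0,0,0,0.1, 0,0,0,0,0,0,0.1, 0,0,0,0,0,0,0.1, 0,0,0,0,0,0,0.1, 0,0,0.5,0,0,0,0.1, 0,0,1.2,0,0,0,0.1, 0,0,2,0,0,0,0.1, 0,0,2.5,0,0,0,0.1]'; python3 -m pendant '[-0.7,0,0,0,0,2,0.1, -1.4,-0.5,0,0,0,5,0.1, -2.1,-1.5,0,0,0,8,0.1, -2.8,-2.8,0,0,0,10.5,0.1, -3.5,-4.2,0,0,0,12,0.1, -4,-5.4,0,0,0,12.75,0.1, -4,-6,0,0,0,12.75,0.1, -4,-6,0,0,0,12.75,0.1]'; python3 - <<'E'
from m import *
a=cam("top")["frame"][210:300,150:350]; b=cam("side")["frame"][220:430,110:390]
cv2.imwrite("pics/a4.png",cv2.resize(a,None,fx=4,fy=4,interpolation=cv2.INTER_CUBIC)); 
o=np.zeros((600,800,3),np.uint8); o[:300,:667]=cv2.resize(a,(667,300),interpolation=cv2.INTER_CUBIC); o[300:,:400]=cv2.resize(b,(400,300)); cv2.imwrite("pics/c4.png",o)
E
```

```text
t: 11.7
eef_pos: [0.5129, 0.3734, 0.1095]
tool_rot: [[0.194, 0.981, 0.001], [0.981, -0.194, 0.001], [0.001, 0.001, -1.0]]
wrist_force: [0.3, 0.1, -1.9]
finger_gap: 0.28
finger_force: 35.0
t: 12.5
eef_pos: [0.4725, 0.3126, 0.1084]
tool_rot: [[-0.027, 1.0, 0.0], [1.0, 0.027, 0.0], [0.0, 0.0, -1.0]]
wrist_force: [-0.1, 0.6, -1.4]
finger_gap: 0.282
finger_force: 35.0
```

View pics/c4.png

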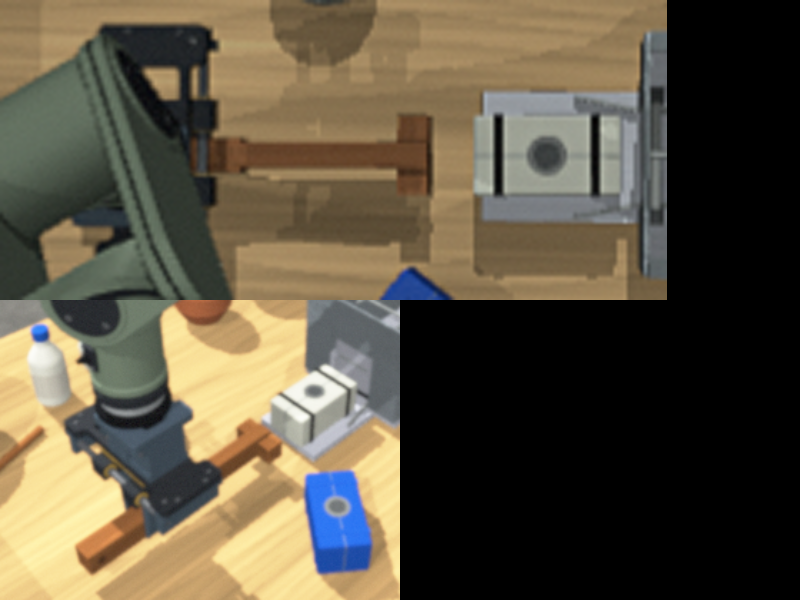

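The pusher is held level and in line, and its face is at crop x≈432, y 114–194. The mould tail is at x≈474.

```bash
python3 - <<'E'
from m import *
k=3.335
for z,ps in((.051,[(432,114),(432,195),(398,114),(398,195),(432,154.5)]),(.06,[(474,155)])):
  for p in ps:
    q=atz("top",(150+p[0]/k-.35,210+p[1]/k-.35),z)[:2]*1000
    d=np.array([.027,-.9996]); v=q-[481.6,-35]; print(p,q,"dryer",v@d,v@[-d[1],d[0]])
v=np.array([472.5,312.6])-[481.6,-35];print("tcp",v@d,v@[-d[1],d[0]])
E
```

```text
(432, 114) [508.49846784 126.50547359] dryer -160.71461276919922 31.248356238583245
(432, 195) [447.8970004  124.53636492] dryer -160.38253136022755 -29.382036544091836
(398, 114) [507.80314796 151.98320487] dryer -186.20092659512807 31.241213233710077
(398, 195) [447.20840032 149.94955376] dryer -185.8041471300549 -29.384205092813055
(432, 154.5) [478.15814931 125.52199691] dryer -160.5507180788745 0.8936199688138043
(474, 155) [478.5032276   93.45777919] dryer -128.49000893375478 0.3728263471937891
tcp -347.70666000000006 0.2888399999999767
```

Everything is lined up. Lower to 2 mm above sill level and approach.

```bash
python3 -m pendant '[0,-0.3,-0.4,0,0,0,0.1, 0,-0.8,-0.8,0,0,0,0.1, 0,-1.3,-1.1,0,0,0,0.1, 0,-1.8,-1.1,0,0,0,0.1, 0.05,-2.2,-1.1,0,0,0,0.1, 0.05,-2.5,-1.1,0,0,0,0.1, 0.05,-2.7,-1.1,0,0,0,0.1, 0.05,-2.8,-1.1,0,0,0,0.1]'; python3 -m pendant '[0,-0.2,0,0,0,0,0.1, 0,-0.4,0,0,0,0,0.1, 0,-0.6,0,0,0,0,0.1, 0,-0.8,0,0,0,0,0.1, 0,-1.0,0,0,0,0,0.1, 0,-1.2,0,0,0,0,0.1, 0.05,-1.4,0,0,0,0,0.1, 0.05,-1.6,0,0,0,0,0.1]'
```

```text
t: 13.45
eef_pos: [0.4731, 0.285, 0.0975]
tool_rot: [[-0.027, 1.0, 0.0], [1.0, 0.027, 0.0], [0.0, 0.0, -1.0]]
wrist_force: [0.0, -0.2, -1.2]
finger_gap: 0.285
finger_force: 35.0
t: 14.25
eef_pos: [0.4735, 0.2692, 0.0973]
tool_rot: [[-0.027, 1.0, 0.0], [1.0, 0.027, 0.0], [0.0, 0.0, -1.0]]
wrist_force: [-0.2, 2.6, -2.1]
finger_gap: 0.282
finger_force: 35.0
```

```bash
python3 -m pendant '[0,-0.2,0,0,0,0,0.1, 0,-0.4,0,0,0,0,0.1, 0,-0.6,0,0,0,0,0.1, 0,-0.9,0,0,0,0,0.1, 0,-1.2,0,0,0,0,0.1, 0.05,-1.5,0,0,0,0,0.1, 0.05,-1.8,0,0,0,0,0.1, 0.05,-2.1,0,0,0,0,0.1]'; python3 -m pendant '[0,-0.3,0,0,0,0,0.1, 0,-0.6,0,0,0,0,0.1, 0,-0.9,0,0,0,0,0.1, 0.05,-1.2,0,0,0,0,0.1, 0.05,-1.5,0,0,0,0,0.1, 0.05,-1.8,0,0,0,0,0.1, 0.05,-2.1,0,0,0,0,0.1, 0.05,-2.4,0,0,0,0,0.1]'
```

```text
t: 15.05
eef_pos: [0.4744, 0.2492, 0.0977]
tool_rot: [[-0.026, 1.0, 0.001], [1.0, 0.026, 0.003], [0.003, 0.001, -1.0]]
wrist_force: [-0.8, 6.9, -0.6]
finger_gap: 0.278
finger_force: 35.0
t: 15.85
eef_pos: [0.4752, 0.2256, 0.0978]
tool_rot: [[-0.026, 1.0, 0.002], [1.0, 0.026, 0.004], [0.003, 0.002, -1.0]]
wrist_force: [0.8, 9.0, -1.1]
finger_gap: 0.285
finger_force: 35.0
```

```bash
for i in 1; do python3 -m pendant '[0,-0.35,0,0,0,0,0.1, 0,-0.7,0,0,0,0,0.1, 0,-1.1,0,0,0,0,0.1, 0.05,-1.5,0,0,0,0,0.1, 0.05,-1.9,0,0,0,0,0.1, 0.05,-2.3,0,0,0,0,0.1, 0.05,-2.7,0,0,0,0,0.1, 0.05,-3.1,0,0,0,0,0.1]'; done; python3 -m pendant '[0,-0.4,0,0,0,0,0.1, 0,-0.8,0,0,0,0,0.1, 0,-1.2,0,0,0,0,0.1, 0.05,-1.6,0,0,0,0,0.1, 0.05,-2,0,0,0,0,0.1, 0.05,-2.4,0,0,0,0,0.1, 0.05,-2.8,0,0,0,0,0.1, 0.05,-3.2,0,0,0,0,0.1]'
```

```text
t: 16.65
eef_pos: [0.4755, 0.1941, 0.0977]
tool_rot: [[-0.026, 1.0, 0.002], [1.0, 0.026, 0.003], [0.002, 0.002, -1.0]]
wrist_force: [-0.2, 7.4, -1.8]
finger_gap: 0.286
finger_force: 35.0
t: 17.45
eef_pos: [0.4757, 0.1616, 0.0975]
tool_rot: [[-0.027, 1.0, 0.001], [1.0, 0.027, 0.001], [0.001, 0.001, -1.0]]
wrist_force: [-0.0, 6.2, -1.4]
finger_gap: 0.286
finger_force: 35.0
```

```bash
python3 -m pendant '[0,-0.4,0,0,0,0,0.1, 0,-0.8,0,0,0,0,0.1, 0.05,-1.2,0,0,0,0,0.1, 0.05,-1.6,0,0,0,0,0.1, 0.1,-2,0,0,0,0,0.1, 0.1,-2.4,0,0,0,0,0.1, 0.12,-2.8,0,0,0,0,0.1, 0.12,-3.2,0,0,0,0,0.1]'; python3 -m pendant '[0,-0.4,0,0,0,0,0.1, 0,-0.8,0,0,0,0,0.1, 0.05,-1.2,0,0,0,0,0.1, 0.05,-1.6,0,0,0,0,0.1, 0.1,-2,0,0,0,0,0.1, 0.1,-2.4,0,0,0,0,0.1, 0.12,-2.8,0,0,0,0,0.1, 0.12,-3.2,0,0,0,0,0.1]'
```

```text
t: 18.25
eef_pos: [0.4767, 0.1296, 0.0974]
tool_rot: [[-0.026, 1.0, 0.0], [1.0, 0.026, 0.001], [0.001, 0.0, -1.0]]
wrist_force: [0.4, 6.1, -0.2]
finger_gap: 0.287
finger_force: 35.0
t: 19.05
eef_pos: [0.4777, 0.0975, 0.0974]
tool_rot: [[-0.026, 1.0, -0.0], [1.0, 0.026, 0.001], [0.001, 0.0, -1.0]]
wrist_force: [0.2, 6.4, -1.3]
finger_gap: 0.283
finger_force: 35.0
```

```bash
python3 -m pendant '[0,-0.4,0,0,0,0,0.1, 0,-0.8,0,0,0,0,0.1, 0.05,-1.2,0,0,0,0,0.1, 0.05,-1.6,0,0,0,0,0.1, 0.1,-2,0,0,0,0,0.1, 0.1,-2.4,0,0,0,0,0.1, 0.1,-2.7,0,0,0,0,0.1, 0.1,-3.0,0,0,0,0,0.1]'; python3 -m pendant '[0,-0.1,0,0,0,0,0.1, 0,-0.2,0,0,0,0,0.1, 0,-0.3,0,0,0,0,0.1, 0,-0.4,0,0,0,0,0.1, 0,-0.5,0,0,0,0,0.1, 0,-0.6,0,0,0,0,0.1, 0,-0.6,0,0,0,0,0.1, 0,-0.6,0,0,0,0,0.1]'
```

```text
t: 19.85
eef_pos: [0.4783, 0.0671, 0.097]
tool_rot: [[-0.027, 1.0, -0.001], [1.0, 0.027, 0.001], [0.001, -0.001, -1.0]]
wrist_force: [-0.9, 4.9, -3.5]
finger_gap: 0.282
finger_force: 35.0
t: 20.65
eef_pos: [0.4788, 0.061, 0.0972]
tool_rot: [[-0.027, 1.0, -0.0], [1.0, 0.027, -0.0], [-0.0, -0.0, -1.0]]
wrist_force: [-0.5, 1.8, -5.4]
finger_gap: 0.284
finger_force: 35.0
```

```bash
A='';  python3 -m pendant '[0,-0.04,0,0,0,0,0.1, 0,-0.08,0,0,0,0,0.1, 0,-0.12,0,0,0,0,0.1, 0,-0.16,0,0,0,0,0.1, 0,-0.2,0,0,0,0,0.1, 0,-0.24,0,0,0,0,0.1, 0,-0.28,0,0,0,0,0.1, 0,-0.28,0,0,0,0,0.1]' | grep -E 'pos|wrist'
```

```text
eef_pos: [0.4789, 0.0583, 0.0973]
wrist_force: [-0.2, 3.5, -6.0]
```

```bash
python3 -m pendant '[0,-0.04,0,0,0,0,0.1, 0,-0.08,0,0,0,0,0.1, 0,-0.12,0,0,0,0,0.1, 0,-0.16,0,0,0,0,0.1, 0,-0.2,0,0,0,0,0.1, 0,-0.24,0,0,0,0,0.1, 0,-0.24,0,0,0,0,0.1, 0,-0.24,0,0,0,0,0.1]' | grep -E 'pos|wrist'
```

```text
eef_pos: [0.4789, 0.0559, 0.0973]
wrist_force: [-0.2, 2.5, -5.5]
```

```bash
python3 -m pendant '[0,-0.05,0,0,0,0,0.1, 0,-0.1,0,0,0,0,0.1, 0,-0.15,0,0,0,0,0.1, 0,-0.2,0,0,0,0,0.1, 0,-0.24,0,0,0,0,0.1, 0,-0.28,0,0,0,0,0.1, 0,-0.28,0,0,0,0,0.1, 0,-0.28,0,0,0,0,0.1]' | grep -E 'pos|wrist'
```

```text
eef_pos: [0.4788, 0.0531, 0.0973]
wrist_force: [-0.0, 2.9, -5.6]
```

```bash
python3 -m pendant '[0,-0.05,0,0,0,0,0.1, 0,-0.1,0,0,0,0,0.1, 0,-0.15,0,0,0,0,0.1, 0,-0.2,0,0,0,0,0.1, 0,-0.24,0,0,0,0,0.1, 0,-0.28,0,0,0,0,0.1, 0,-0.28,0,0,0,0,0.1, 0,-0.28,0,0,0,0,0.1]' | grep -E 'pos|wrist'
```

```text
eef_pos: [0.4788, 0.0503, 0.0973]
wrist_force: [0.6, 2.3, -5.0]
```

```bash
python3 -m pendant '[0,-0.05,0,0,0,0,0.1, 0,-0.1,0,0,0,0,0.1, 0,-0.15,0,0,0,0,0.1, 0,-0.2,0,0,0,0,0.1, 0,-0.24,0,0,0,0,0.1, 0,-0.28,0,0,0,0,0.1, 0,-0.28,0,0,0,0,0.1, 0,-0.28,0,0,0,0,0.1]' | grep -E 'pos|wrist'
```

```text
eef_pos: [0.4788, 0.0475, 0.0973]
wrist_force: [0.3, 2.1, -6.1]
```

```bash
python3 -m pendant '[0,-0.05,0,0,0,0,0.1, 0,-0.1,0,0,0,0,0.1, 0,-0.15,0,0,0,0,0.1, 0,-0.2,0,0,0,0,0.1, 0,-0.24,0,0,0,0,0.1, 0,-0.28,0,0,0,0,0.1, 0,-0.28,0,0,0,0,0.1, 0,-0.28,0,0,0,0,0.1]' | grep -E 'pos|wrist'
```

```text
eef_pos: [0.4789, 0.0447, 0.0973]
wrist_force: [-0.5, 1.9, -4.9]
```

```bash
python3 -m pendant '[0,-0.05,0,0,0,0,0.1, 0,-0.1,0,0,0,0,0.1, 0,-0.15,0,0,0,0,0.1, 0,-0.2,0,0,0,0,0.1, 0,-0.24,0,0,0,0,0.1, 0,-0.28,0,0,0,0,0.1, 0,-0.28,0,0,0,0,0.1, 0,-0.28,0,0,0,0,0.1]' | grep -E 'pos|wrist'
```

```text
eef_pos: [0.4788, 0.0419, 0.0973]
wrist_force: [0.8, 2.6, -6.6]
```

```bash
python3 -m pendant '[0,-0.05,0,0,0,0,0.1, 0,-0.1,0,0,0,0,0.1, 0,-0.15,0,0,0,0,0.1, 0,-0.2,0,0,0,0,0.1, 0,-0.24,0,0,0,0,0.1, 0,-0.28,0,0,0,0,0.1, 0,-0.28,0,0,0,0,0.1, 0,-0.28,0,0,0,0,0.1]' | grep -E 'pos|wrist'
```

```text
eef_pos: [0.4788, 0.0391, 0.0973]
wrist_force: [-0.4, 2.2, -5.9]
```

```bash
python3 -m pendant '[0,-0.05,0,0,0,0,0.1, 0,-0.1,0,0,0,0,0.1, 0,-0.15,0,0,0,0,0.1, 0,-0.2,0,0,0,0,0.1, 0,-0.24,0,0,0,0,0.1, 0,-0.24,0,0,0,0,0.1, 0,-0.24,0,0,0,0,0.1, 0,-0.24,0,0,0,0,0.1]' | grep -E 'pos|wrist'
```

```text
eef_pos: [0.4789, 0.0371, 0.0973]
wrist_force: [-0.1, 4.8, -5.1]
```

```bash
python3 -m pendant '[0,-0.03,0,0,0,0,0.1, 0,-0.06,0,0,0,0,0.1, 0,-0.09,0,0,0,0,0.1, 0,-0.1,0,0,0,0,0.1, 0,-0.1,0,0,0,0,0.1, 0,-0.1,0,0,0,0,0.1, 0,-0.1,0,0,0,0,0.1, 0,-0.1,0,0,0,0,0.1]' | grep -E 'pos|wrist'
```

```text
eef_pos: [0.479, 0.0369, 0.0975]
wrist_force: [-0.3, 9.5, -4.5]
```

The stop is felt: force is 9.5 N and the tool no longer advances. One more slight press for margin.

```bash
python3 -m pendant '[0,-0.02,0,0,0,0,0.1, 0,-0.04,0,0,0,0,0.1, 0,-0.05,0,0,0,0,0.1, 0,-0.05,0,0,0,0,0.1, 0,-0.05,0,0,0,0,0.1, 0,-0.05,0,0,0,0,0.1, 0,-0.05,0,0,0,0,0.1, 0,-0.05,0,0,0,0,0.1]' | grep -E '^t|pos|wrist'
```

```text
t: 29.45
eef_pos: [0.4791, 0.0368, 0.0975]
tool_rot: [[-0.026, 1.0, 0.001], [1.0, 0.026, 0.003], [0.003, 0.001, -1.0]]
wrist_force: [0.7, 12.8, -4.2]
```

```bash
python3 -m pendant '[0,0.2,0,0,0,0,0.1, 0,0.5,0,0,0,0,0.1, -0.02,0.9,0,0,0,0,0.1, -0.03,1.3,0,0,0,0,0.1, -0.04,1.8,0,0,0,0,0.1, -0.06,2.3,0,0,0,0,0.1, -0.08,2.8,0,0,0,0,0.1, -0.1,3.3,0,0,0,0,0.1]' | grep -E '^t|pos|wrist';python3 -m pendant '[0,0.5,0,0,0,0,0.1, 0,1,0,0,0,0,0.1, -0.02,1.5,0,0,0,0,0.1, -0.05,2,0,0,0,0,0.1, -0.07,2.5,0,0,0,0,0.1, -0.08,3,0,0,0,0,0.1, -0.1,3.5,0,0,0,0,0.1, -0.1,4,0,0,0,0,0.1]' | grep -E '^t|pos|wrist'
```

```text
t: 30.25
eef_pos: [0.4779, 0.0687, 0.0973]
tool_rot: [[-0.028, 1.0, 0.0], [1.0, 0.028, -0.0], [-0.0, 0.0, -1.0]]
wrist_force: [0.1, -4.7, -5.4]
t: 31.05
eef_pos: [0.4769, 0.1091, 0.0974]
tool_rot: [[-0.027, 1.0, 0.0], [1.0, 0.027, 0.001], [0.001, 0.0, -1.0]]
wrist_force: [0.4, 1.3, -4.3]
```

```bash
python3 -m pendant '[0,0.5,0,0,0,0,0.1, 0,1,0,0,0,0,0.1, -0.02,1.5,0,0,0,0,0.1, -0.05,2,0,0,0,0,0.1, -0.07,2.5,0,0,0,0,0.1, -0.08,3,0,0,0,0,0.1, -0.1,3.5,0,0,0,0,0.1, -0.1,4,0,0,0,0,0.1]' | grep -E '^t|pos|wrist';python3 -m pendant '[0,0.5,0,0,0,0,0.1, 0,1,0,0,0,0,0.1, -0.02,1.5,0,0,0,0,0.1, -0.05,2,0,0,0,0,0.1, -0.07,2.6,0,0,0,0,0.1, -0.1,3.3,0,0,0,0,0.1, -0.1,4,0,0,0,0,0.1, -0.15,5,0,0,0,0,0.1]' | grep -E '^t|pos|wrist'
```

```text
t: 31.85
eef_pos: [0.4759, 0.1485, 0.0974]
tool_rot: [[-0.028, 1.0, 0.0], [1.0, 0.028, -0.001], [-0.001, 0.0, -1.0]]
wrist_force: [0.1, -0.1, -2.2]
t: 32.65
eef_pos: [0.4743, 0.1989, 0.0973]
tool_rot: [[-0.027, 1.0, 0.0], [1.0, 0.027, -0.0], [-0.0, 0.0, -1.0]]
wrist_force: [0.3, -0.1, -1.6]
```

```bash
python3 -m pendant '[0,1.5,0,0,0,0,0.1, -0.05,3,0,0,0,0,0.1, -0.1,5,0,0,0,0,0.1, -0.2,7,0,0,0,0,0.1, -0.2,9,0,0,0,0,0.1, -0.3,11,0,0,0,0,0.1, -0.3,12,0,0,0,0,0.1, -0.3,12.5,0,0,0,0,0.1]' | grep -E '^t|pos|wrist';python3 -m pendant '[0,0,-0.3,0,0,0,0.1, 0,0,-0.6,0,0,0,0.1, 0,0,-0.9,0,0,0,0.1, 0,0,-1.1,0,0,0,0.1, 0,0,-1.25,0,0,0,0.1, 0,0,-1.35,0,0,0,0.1, 0,0,-1.4,0,0,0,0.1, 0,0,-1.4,0,0,0,0.1]' | grep -E '^t|pos|wrist'; python3 - <<'E'
from m import *
a=cam("top")["frame"][200:300,130:490]; b=cam("side")["frame"][140:430,100:490]
o=np.zeros((600,800,3),np.uint8); o[:222,:]=cv2.resize(a,(800,222),interpolation=cv2.INTER_CUBIC); o[222:,:508]=cv2.resize(b,(508,378)); cv2.imwrite("pics/c5.png",o)
E
```

```text
t: 33.45
eef_pos: [0.4711, 0.3247, 0.0972]
tool_rot: [[-0.029, 1.0, 0.0], [1.0, 0.029, -0.0], [-0.0, 0.0, -1.0]]
wrist_force: [0.9, -0.2, -1.6]
t: 34.25
eef_pos: [0.4712, 0.3229, 0.0834]
tool_rot: [[-0.027, 1.0, -0.0], [1.0, 0.027, -0.001], [-0.001, -0.0, -1.0]]
wrist_force: [0.1, -1.8, 1.7]
```

View pics/c5.png

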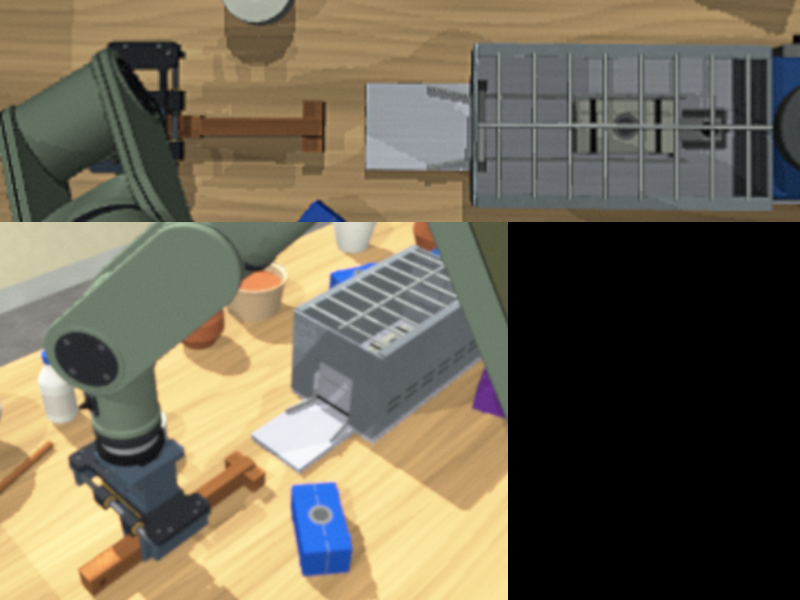

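The mould is home against the stop, its hole at crop (626,124). The flap is shut and the pusher is resting on the bench. Release and retreat.

```bash
python3 - <<'E'
from m import *
q=atz("top",(130+626/2.222,200+124/2.222-.3),.06)[:2]*1000
d=np.array([.027,-.9996]); v=q-[481.6,-35]; print(v@d,v@[-d[1],d[0]])
E
python3 -m pendant '[0,0,0,0,0,0,0.35, 0,0,0,0,0,0,0.5, 0,0,0,0,0,0,0.6, 0,0,0,0,0,0,0.7, 0,0,0,0,0,0,0.7, 0,0,1,0,0,0,0.7, 0,0,3,0,0,0,0.7, 0,0,6,0,0,0,0.7]';python3 -m pendant '[0,0,3,0,0,0,0.7, 0,0,6,0,0,0,0.7, 0,0,9,0,0,0,0.7, 0,0,10,0,0,0,0.7, 0,0,10,0,0,0,0.7, 0,0,10,0,0,0,0.7, 0,0,10,0,0,0,0.7, 0,0,10,0,0,0,0.7]'; python3 - <<'E'
from m import *
a=cam("top")["frame"][100:340,100:560]; b=cam("side")["frame"][140:430,100:490]
o=np.zeros((600,800,3),np.uint8); o[:300,:575]=cv2.resize(a,(575,300),interpolation=cv2.INTER_CUBIC); o[300:,:404]=cv2.resize(b,(404,300)); cv2.imwrite("pics/c6.png",o)
E
```

```text
168.84123454254023 2.089465358695329
t: 35.2
eef_pos: [0.4706, 0.3229, 0.1432]
tool_rot: [[-0.027, 1.0, -0.003], [1.0, 0.027, -0.002], [-0.002, -0.003, -1.0]]
wrist_force: [0.4, -0.5, -0.3]
finger_gap: 0.7
finger_force: 0.0
t: 36.0
eef_pos: [0.4709, 0.323, 0.2417]
tool_rot: [[-0.027, 1.0, -0.003], [1.0, 0.027, -0.002], [-0.002, -0.003, -1.0]]
wrist_force: [0.1, 1.0, -0.7]
finger_gap: 0.704
finger_force: 0.0
```

View pics/c6.png

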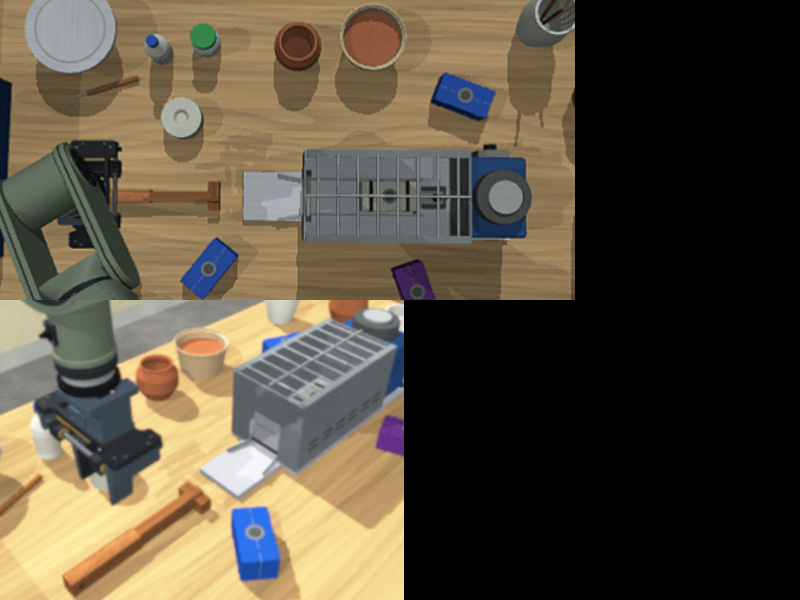

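The mould is home at 169 mm inward and 2 mm off the centre line. The flap is shut, the pusher lies flat and clear of the dryer, and the bystanders are where they were.

```bash
python3 -c "
from workcell import order;print(order.sign_off())"
```

```text
the job is handed in; nothing more can be done
None
```

The mould is in the dryer against the back stop, the flap is shut, the pusher lies flat on the bench clear of the dryer, and the job was handed in after about 36 s; the sign-off returned no verdict.

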